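# Free the worn whetstone of a twin-disc knife sharpener

### The job

The smaller, worn whetstone on the knife sharpener is to be changed. So that the machine cannot start, first turn its timer dial all the way back to its zero stop; then unscrew the lock cap of the worn stone - nothing shows whether its thread is right- or left-handed, so find out which way it loosens - lift it straight off its spindle and hold it upright in the gripper, its lower edge a good 5 cm above the stone, so that I can swap the stone: finish while still holding it there. Leave the other stone's cap, the new stone, the mug and the lemon alone.

Things in the scene. Friction and masses are not known exactly. Their poses are not given: they have to be found in the camera images.
- sharpener: twin-disc knife sharpener, fixed: housing 200 (x) x 316 (y) x 50 mm, origin under its centre, z up. On top two grey stones on upright spindles at x 22, y +78 and -78 mm, a timer dial at x -66, y 0; a rail along the back at x 90 mm, 96 mm high. The spindles turn opposite ways: one has a right-hand, the other a left-hand thread; which is where varies, nothing shows it
- timer_dial (a joint): dial angle, rad: 0 at its zero stop, up to 2.6 as wound clockwise seen from above, so it goes back anticlockwise; stays where left, friction 0.05 N m. Black disc 47 mm across, 6 mm high, with a grip bar 42 mm long, 13 wide, 21 high; a white line marks the bar's pointer end, which at zero points along the sharpener's +x, at the one long mark
- dial_grip (a point): point on the timer dial's upright axis, inside its grip bar, 9 mm below the bar's top, 12 mm above the dial's disc, 69 mm above the worktop; x axis along the bar to its pointer end (turns with the dial), z up
- worn_stone: the worn stone, on the left or right spindle, fixed: disc 92 mm across, 11 mm thick, round a steel hub 54 mm across, on whose top, 22 mm above the origin, the lock cap sits; origin at the centre of its underside, 52 mm above the worktop. The steel spindle stands 19.5 mm above the hub's top, inside the cap
- worn_cap: black lock cap on the worn stone, loose, 100 to 220 g: round fluted skirt 47 mm across and 24 mm high, on it a round knurled grip 32 mm across and 21 mm high (45 mm in all); origin at the centre of its lower edge, at first 74 mm above the worktop; z up. Starts screwed home, its x axis along the sharpener's x
- worn_cap_grip (a point): on the worn cap's axis inside its round grip, 36 mm above its lower edge, 9 mm below its top. Two-pin coarse thread: turned to tighten, the cap meets its stop within 0.1 rad (the stop yields 0.1 rad per N m); loosened, it turns easily, rises 5 mm evenly over 1.05 rad, is free at 1.1 rad, meets a second stop at 1.85. From 1.15 to 1.75 rad it lifts straight off, clear after 20 mm
- good_stone: the other stone, not worn: disc 124 mm across and 19 mm thick on a like hub on the other spindle; origin at the centre of its underside; fixed
- good_cap: the other stone's lock cap, of the same shape, also loose; origin at the centre of its lower edge; leave it alone
- new_stone: a new stone, 124 mm across and 22 mm high, lying loose on the worktop to the right of the machine; origin at the centre of its underside; leave it alone
- mug: white mug with leaf pattern, 82 x 112 x 94 mm, loose, to the left of the machine; origin at the centre of its underside; leave it alone
- lemon: lemon, 71 x 53 x 51 mm, loose, to the right of the machine; origin at its underside; leave it alone
Things that resemble listed ones, but are neither listed nor needed, are in the scene too. Leave any orange or purple look-alike of the worn_cap alone.

How it is judged:
On the way, in this order (a step that is already met when the one before it is completed fails the run):
1. the timer dial is back at its zero stop, the cap still on (value of joint timer_dial below 0.08 rad and z of worn_cap in the frame of worn_stone below 0.025 m), for 0.2 s.
2. the worn stone's cap is turned loose and has risen on its thread, still on its spindle (angle between the x axis of worn_cap and the x axis of sharpener, either way round above 0.9 rad and z of worn_cap in the frame of worn_stone between 0.0245 and 0.038 m and horizontal distance between worn_cap and worn_stone below 0.006 m), for 0.05 s.
At the end, for the whole second after the job is handed in: the gripper holds the worn stone's cap still, upright (0.35 rad), its lower edge 62 mm or more above the stone's underside, touching nothing else; dial within 0.08 rad of zero; the other cap screwed home where it was (6 mm, 0.2 rad) (z of worn_cap in the frame of worn_stone above 0.062 m and contact force between the fingers and worn_cap above 2 N and contact force between worn_cap and sharpener below 0.1 N and contact force between worn_cap and worn_stone below 0.1 N and contact force between worn_cap and good_cap below 0.1 N and angle between worn_cap's own z axis and vertical below 0.35 rad and linear speed of worn_cap below 0.03 m/s and value of joint timer_dial below 0.08 rad and angle between the x axis of good_cap and the x axis of sharpener, either way round below 0.2 rad and distance of good_cap from where it was at the start of the episode below 0.006 m); the arm keeps its last pose, push and grip.
It fails at once if the worn stone's cap was unscrewed or lifted while the timer was not at zero (value of joint timer_dial above 0.15 rad and (z of worn_cap in the frame of worn_stone above 0.026 m or angle between the x axis of worn_cap and the x axis of sharpener, either way round above 0.4 rad)).
It fails at once if the cap was torn off without unscrewing it (z of worn_cap in the frame of worn_stone between 0.03 and 0.036 m and horizontal distance between worn_cap and worn_stone below 0.02 m and angle between the x axis of worn_cap and the x axis of sharpener, either way round below 0.7 rad).
It fails at once if the other stone's cap was unscrewed or moved (angle between the x axis of good_cap and the x axis of sharpener, either way round above 0.3 rad or distance of good_cap from where it was at the start of the episode above 0.01 m).
It fails at once if the new stone, the mug or the lemon was disturbed (distance of any of new_stone, mug from where it was at the start of the episode above 0.02 m or distance of lemon from where it was at the start of the episode above 0.03 m).
It also fails if it takes over 53 s, if anything falls off the work surface, if the arm or the gripper's body presses on something with over 40 N, if the wrist force passes 120 N, or if a joint passes its speed limit or range.

### The arm

A 7-joint arm with a two-finger parallel gripper is mounted at the origin on the work surface; the furniture and walls round the work are solid. World frame = base frame: x ahead of the robot, y to its left, z up, the work surface at z = 0. Lengths are in m, angles in rad, forces in N, time in s.
With the tool pointing down it reaches from about 0.4 to 0.75 m from the base axis. Payload 19.5 kg.
Tool frame: the origin (TCP) lies on the centre line of the jaws, within the pads' length; the fingertips stand 17 mm ahead of it and the grasp point (between the pads) lies 2 mm behind it; z points along the fingers, y is the line along which they close (so a half turn about z gives the same grasp; the last joint's range is limited). The gripper opens to 85 mm and grips with 20 to 120 N. Pads are 22 mm wide; open, the fingers measure 114 mm over their backs; the gripper's body (76 mm by 85 mm) begins 54 mm behind the grasp point. The pads swing forward as they close: fully open they stand 13 mm farther back than shut.
Start: joints at [-1.218, 0.707, -0.028, 1.485, 0.022, 0.951, -0.075], TCP at [0.221, 0.531, 0.248] pointing down, gripper open.
Joint ranges: [-2.71, 2.71], [-0.32, 2.16], [-1.57, 1.52], [0, 2.45], [-1.46, 4.6], [0, 2.02], [-2.83, 2.83]. Speed limits (rad/s): [1.89, 1.89, 2.57, 2.57, 3.01, 3.01, 3.01].

### API

Orientations are given as a unit quaternion [x, y, z, w].
In Python, from bench import env, read_camera gives the robot as it stands.
- The arm moves only by the tool play_rows, never from a script. Its argument "commands" is a list of rows, each a list of 2 entries, a list of its own where there are three numbers: the shift along the tool's x, y, z scaled (see below), then the turn, a rotation vector about the tool's x, y, z scaled (see below). In form: [[[x, y, z], [wx, wy, wz]], ...]. A call has exactly 8 rows; each row is the pose to reach, as a shift and turn from the pose commanded when the call began, along the tool's axes at that moment, turning the shorter way round; what a row does not reach only later rows make up. The controller multiplies each number of a shift by 80 mm and each number of a turn by 180 degrees. A row lasts 1/12 s, in which the tool goes at most 41.7 mm and 7.16 degrees, less where a joint would pass 70% of its speed; a pose out of reach is approached as far as the arm can. A call with a number of a shift or a turn outside -1 to 1 is refused whole. A call with a gripper value outside its range is refused whole. "grip" is the gripper's target within -1 to 1 (fully open at 1, half-way at 0, shut at -1), set as the call begins (left out, the last holds). The fingers move at their own pace and stop on an object; "grip_force" is the grip in N (left out, the last holds). Time passes only in rows, so rows that repeat a pose let the fingers close, or fill a call up. It gives the time, the measured TCP pose, the force, the opening and the grip force at its end, in the units of the state.
- env.get_state(): the state, without advancing time (a new reading comes with each control period).
- read_camera(name): name is "scene" or "top"; returns a dict with "color" (420x560x3 uint8, red, green, blue), "camera_matrix" (3x3 intrinsics, pixels), "position" and "attitude" of the camera in the world. Camera axes: x right, y up, looking along -z (the intrinsics and any distortion apply to the point x, -y, -z); pixel columns grow to the right and rows downward; lengths in m; the calibration is good to about 2 mm. A picture is of the moment at which its call begins. There is no depth.
- env.close_job(): hands the job in; it is judged then, once.
The state is a dict: "time": time; "joint_pos": joint angles; "qvel": joint speeds; "joint_torque": joint torques, N m; "tcp_pos": TCP position; "ee_rot": TCP orientation; "force": force on the tool from outside, world axes, zero at the start; "ft_torque": the same for the moment, N m; "grip_width": finger opening in m; "grip_force": force on a finger pad.
Only numpy, scipy, OpenCV 4.12 (cv2) and the standard library are available. Lean on these libraries where they do the work, as an engineer would, in place of code of your own. Each camera call takes 0.05 s, during which the arm holds its last target. There are 200 camera calls.

## Working session

There is one attempt and no reset: what is moved stays moved. The work goes in short steps, Python scripts to look and compute and a tool call to move; the robot and the scene stay as the last step left them, time stands still between calls to the robot, and variables do not carry over. Pictures are saved under pics/ and viewed, at most 10 in all, crops included, and the job is handed in when it is done.

Besides the shell and the picture viewer there is one more tool, called after "Request:" by a JSON object that holds its "fn" and its "kwargs", one argument or row to a line. play_rows: Moves the arm, as the interface text tells. Shifts and turns lie within -1 to 1; 1 stands for 80 mm of shift or 180 degrees of turn. Its arguments: {"type":"object","properties":{"commands":{"type":"array","items":{"type":"array"}},"grip":{"type":"number"},"grip_force":{"type":"number"}},"required":["commands"]}

```bash
ls; mkdir -p pics; python3 - <<'E'
from bench import env, read_camera
import cv2,json,numpy as np
for n in("scene","top"):
    r=read_camera(n); cv2.imwrite(f"pics/{n}0.png",r["color"][:,:,::-1]); print(n,r["camera_matrix"],r["position"],r["attitude"])
print(env.get_state())
E
```

```text
pics
scene [[380.22021818   0.         275.1392967 ]
 [  0.         380.22021818 212.17083305]
 [  0.           0.           1.        ]] [ 0.07871067 -0.90557545  0.58791418] [ 0.50894854 -0.10785305 -0.17071254  0.83677735]
top [[438.98854572   0.         278.98606118]
 [  0.         438.98854572 211.65846371]
 [  0.           0.           1.        ]] [ 0.17495097 -0.03452337  1.42801216] [ 0.07852069 -0.07260578 -0.69543739  0.71058408]
{'time': 0.1, 'joint_pos': array([-1.21766074,  0.70704035, -0.02762113,  1.48494333,  0.02198981,
        0.95090641, -0.07548885]), 'qvel': array([ 0.00105872, -0.00128002, -0.00017474, -0.00097187,  0.00060467,
       -0.00140336,  0.00089196]), 'joint_torque': array([ 1.92842577e-03, -8.84305000e+01,  1.23637877e+00, -2.36450565e+01,
        1.69879873e-02,  5.14376923e-03, -1.48265894e-05]), 'tcp_pos': array([0.22108817, 0.53055869, 0.2478765 ]), 'ee_rot': array([ 1.96134242e-01,  9.80576928e-01, -4.89867346e-04, -8.81090980e-05]), 'force': array([ 0.20770525, -0.7170283 ,  0.21639293]), 'ft_torque': array([-0.03028113,  0.00145914, -0.00472768]), 'grip_force': 0.0, 'grip_width': 0.0854483781974727}
```

View pics/scene0.png

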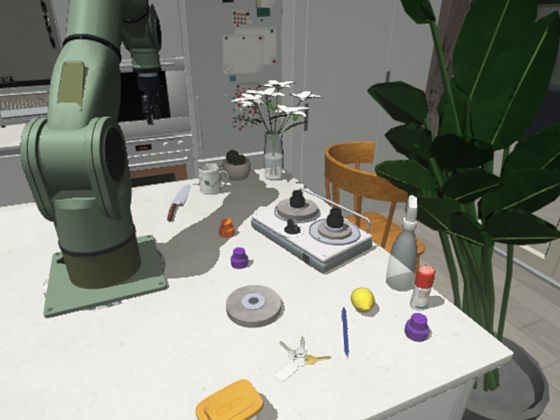

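View pics/top0.png

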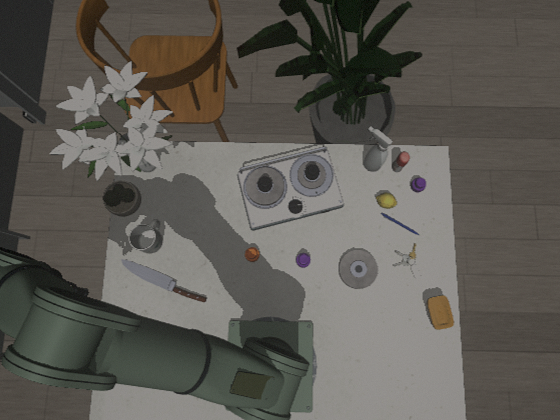

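The scene view shows two black caps at (297,198) and (336,215) and the dial at (291,226). In the top view the caps are at (265,183) and (312,177), with the dial at (295,206). Possible mix-ups are those two black caps, the orange cap at (252,254) and the purple caps at (304,260) and (418,184). Next I'll crop the machine to see which stone is the smaller one.

```bash
python3 - <<'E'
import cv2,numpy as np
a=cv2.imread("pics/top0.png")[140:235,230:350]; b=cv2.imread("pics/scene0.png")[180:275,245:380]
a=cv2.resize(a,None,fx=6,fy=6,interpolation=cv2.INTER_CUBIC);b=cv2.resize(b,None,fx=5.8,fy=6,interpolation=cv2.INTER_CUBIC)
cv2.imwrite("pics/ct.png",a);cv2.imwrite("pics/cs.png",b)
E
```

```text
(no output)
```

View pics/ct.png

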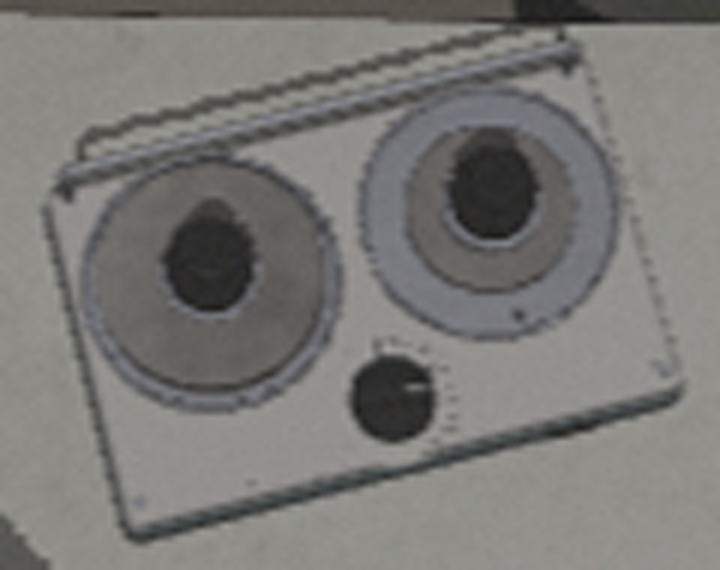

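View pics/cs.png

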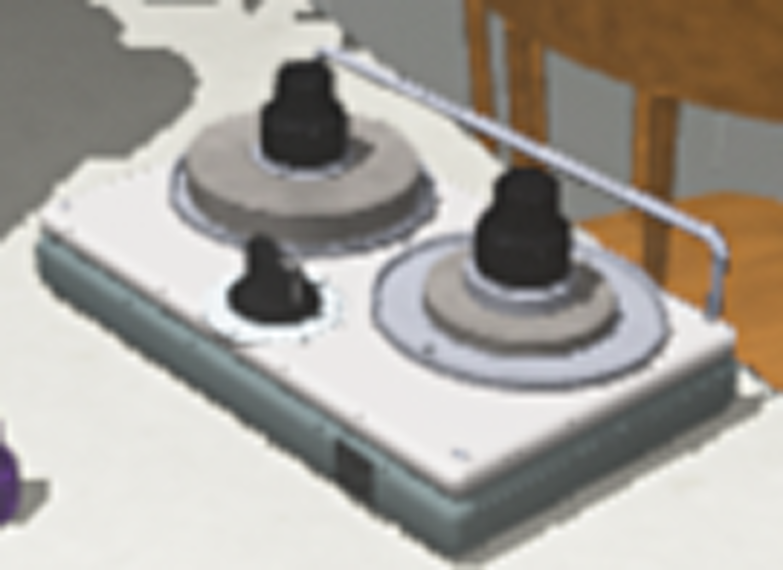

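Top crop: the right-hand stone, centred at about (491,208), is the smaller one, so its cap at (492,190) is the worn cap. The larger left-hand stone is at (213,282). The dial is at (393,398) with its pointer towards (430,387), and the long zero mark is at (377,345). The scene crop agrees, with a thin small disc on the right. Next I'll fit the machine's pose.

```bash
cat > h.py <<'E'
import numpy as np
from scipy.spatial.transform import Rotation as R
from scipy.optimize import least_squares
C={"scene":([380.22021818,275.1392967,212.17083305],[0.07871067,-0.90557545,0.58791418],[0.50894854,-0.10785305,-0.17071254,0.83677735]),
"top":([438.98854572,278.98606118,211.65846371],[0.17495097,-0.03452337,1.42801216],[0.07852069,-0.07260578,-0.69543739,0.71058408])}
def proj(n,P):
    k,p,q=C[n]; c=R.from_quat(q).inv().apply(np.asarray(P)-p)
    return np.array([k[1]+k[0]*c[...,0]/-c[...,2],k[2]-k[0]*c[...,1]/-c[...,2]]).T
def ct(x,y): return np.array([(x+.5)/6-.5+230,(y+.5)/6-.5+140])
def cs(x,y): return np.array([(x+.5)/5.8-.5+245,(y+.5)/6-.5+180])
E
python3 - <<'E'
from h import *
F=[("top",[.022,.078,.051],ct(213,282)),("top",[.022,-.078,.051],ct(490,213)),("top",[.022,-.078,.063],ct(492,208)),("top",[-.066,0,.057],ct(393.5,398)),
("scene",[.022,-.078,.051],cs(520,310)),("scene",[-.066,0,.055],cs(274,298)),("scene",[.022,-.078,.119],cs(526,176)),("scene",[.022,.078,.131],cs(303,67)),("scene",[-.1,-.158,.05],cs(455,492)),("top",[-.1,-.158,.05],ct(683,380)),("top",[-.1,.158,.05],ct(130,525))]
def w(v,P): return R.from_euler('z',v[2]).apply(P)+[v[0],v[1],0]
f=lambda v:np.concatenate([proj(n,w(v,P))-u for n,P,u in F])
s=least_squares(f,[.55,0,0],loss='soft_l1'); v=s.x
print(v,np.degrees(v[2])); print(f(v).reshape(-1,2).round(1))
for n,P in (("dial",[-.066,0,.069]),("cap",[.022,-.078,.110]),("good",[.022,.078,.1])): print(n,w(v,P))
# dial pointer angle
d=w(v,[-.066,0,.078])
for a in np.arange(0,2.7,.2):
    t=v[2]-a; print(round(a,1),proj("top",d+[.02*np.cos(t),.02*np.sin(t),0])-proj("top",d), end=' ')
print(proj("top",d), ct(430,387),ct(405,389))
E
```

```text
[ 0.55658621 -0.05346213  0.27681015] 15.86005331840267
[[-0.   0.1]
 [ 0.1 -0.1]
 [-0.  -0.3]
 [ 0.1 -0.1]
 [-0.5  0.1]
 [ 0.1 -0.3]
 [ 0.4  0.8]
 [ 0.6 -3.1]
 [ 0.6 -1.9]
 [ 1.9  1.3]
 [-1.1  1.6]]
dial [ 0.4930987  -0.07149918  0.069     ]
cap [ 0.59906523 -0.12248048  0.11      ]
good [0.55643221 0.02758092 0.1       ]
0.0 [-1.63961856 -5.94724511] 0.2 [-0.39517081 -6.13752341] 0.4 [ 0.86494297 -6.08384904] 0.6 [ 2.09093623 -5.78831054] 0.8 [ 3.23432814 -5.26247273] 1.0 [ 4.24981425 -4.52694963] 1.2 [ 5.0970287  -3.61063731] 1.4 [ 5.74213459 -2.54962886] 1.6 [ 6.15918216 -1.38584423] 1.8 [ 6.33117936 -0.16541889] 2.0 [6.25082654 1.0630939 ] 2.2 [5.92087722 2.25064237] 2.4 [5.35409947 3.34964302] 2.6 [4.57282819 4.31591521] [295.50393561 204.35218458] [301.25       204.08333333] [297.08333333 204.41666667]
```

Request:
{"fn": "play_rows", "kwargs": {
  "commands": [
    [[-0.125,-0.117,0],[0,0,0]],
    [[-0.25,-0.23,0],[0,0,0]],
    [[-0.375,-0.35,0],[0,0,0]],
    [[-0.5,-0.47,0],[0,0,0]],
    [[-0.625,-0.58,0],[0,0,0]],
    [[-0.75,-0.7,0],[0,0,0]],
    [[-0.875,-0.82,0],[0,0,0]],
    [[-1,-0.93,0],[0,0,0]]
  ],
  "grip": 1
}}

```text
time: 0.77
tcp_pos: [0.2666, 0.4305, 0.2481]
ee_rot: [0.196, 0.981, -0.0, -0.0]
force: [0.4, 0.0, 0.1]
grip_width: 0.0852
grip_force: 0.0
```

Request:
{"fn": "play_rows", "kwargs": {
  "commands": [
    [[-0.125,-0.117,0],[0,0,0]],
    [[-0.25,-0.23,0],[0,0,0]],
    [[-0.375,-0.35,0],[0,0,0]],
    [[-0.5,-0.47,0],[0,0,0]],
    [[-0.625,-0.58,0],[0,0,0]],
    [[-0.75,-0.7,0],[0,0,0]],
    [[-0.875,-0.82,0],[0,0,0]],
    [[-1,-0.93,0],[0,0,0]]
  ]
}}

```text
time: 1.43
tcp_pos: [0.312, 0.3307, 0.2483]
ee_rot: [0.196, 0.981, -0.0, -0.0]
force: [0.4, -0.4, 0.8]
grip_width: 0.0853
grip_force: 0.0
```

Request:
{"fn": "play_rows", "kwargs": {
  "commands": [
    [[-0.125,-0.117,0],[0,0,0]],
    [[-0.25,-0.23,0],[0,0,0]],
    [[-0.375,-0.35,0],[0,0,0]],
    [[-0.5,-0.47,0],[0,0,0]],
    [[-0.625,-0.58,0],[0,0,0]],
    [[-0.75,-0.7,0],[0,0,0]],
    [[-0.875,-0.82,0],[0,0,0]],
    [[-1,-0.93,0],[0,0,0]]
  ]
}}

```text
time: 2.1
tcp_pos: [0.357, 0.2312, 0.2483]
ee_rot: [0.196, 0.981, -0.0, -0.0]
force: [0.2, 0.0, -0.0]
grip_width: 0.0857
grip_force: 0.0
```

Request:
{"fn": "play_rows", "kwargs": {
  "commands": [
    [[-0.125,-0.117,0],[0,0,0]],
    [[-0.25,-0.23,0],[0,0,0]],
    [[-0.375,-0.35,0],[0,0,0]],
    [[-0.5,-0.47,0],[0,0,0]],
    [[-0.625,-0.58,0],[0,0,0]],
    [[-0.75,-0.7,0],[0,0,0]],
    [[-0.875,-0.82,0],[0,0,0]],
    [[-1,-0.93,0],[0,0,0]]
  ]
}}

```text
time: 2.77
tcp_pos: [0.4022, 0.1318, 0.2483]
ee_rot: [0.196, 0.981, -0.0, -0.0]
force: [0.3, -0.1, 0.4]
grip_width: 0.0853
grip_force: 0.0
```

Request:
{"fn": "play_rows", "kwargs": {
  "commands": [
    [[-0.125,-0.117,0],[0,0,0]],
    [[-0.25,-0.23,0],[0,0,0]],
    [[-0.375,-0.35,0],[0,0,0]],
    [[-0.5,-0.47,0],[0,0,0]],
    [[-0.625,-0.58,0],[0,0,0]],
    [[-0.75,-0.7,0],[0,0,0]],
    [[-0.875,-0.82,0],[0,0,0]],
    [[-1,-0.93,0],[0,0,0]]
  ]
}}

```text
time: 3.43
tcp_pos: [0.4473, 0.0323, 0.2483]
ee_rot: [0.196, 0.981, -0.0, -0.0]
force: [-0.4, -0.1, 0.0]
grip_width: 0.0854
grip_force: 0.0
```

Request:
{"fn": "play_rows", "kwargs": {
  "commands": [
    [[-0.125,-0.117,0],[0,0,0.039]],
    [[-0.25,-0.23,0],[0,0,0.078]],
    [[-0.375,-0.35,0],[0,0,0.117]],
    [[-0.5,-0.47,0],[0,0,0.156]],
    [[-0.625,-0.58,0],[0,0,0.195]],
    [[-0.75,-0.7,0],[0,0,0.234]],
    [[-0.875,-0.82,0],[0,0,0.273]],
    [[-1,-0.93,0],[0,0,0.31]]
  ]
}}

```text
time: 4.1
tcp_pos: [0.4924, -0.0671, 0.2483]
ee_rot: [0.635, 0.773, -0.0, 0.0]
force: [-0.7, -0.3, 0.2]
grip_width: 0.0855
grip_force: 0.0
```

Request:
{"fn": "play_rows", "kwargs": {
  "commands": [
    [[-0.02,0,0.12],[0,0,0.01]],
    [[-0.04,0,0.25],[0,0,0.02]],
    [[-0.056,0,0.37],[0,0,0.03]],
    [[-0.056,0,0.5],[0,0,0.03]],
    [[-0.056,0,0.65],[0,0,0.03]],
    [[-0.056,0,0.8],[0,0,0.03]],
    [[-0.056,0,1],[0,0,0.03]],
    [[-0.056,0,1],[0,0,0.03]]
  ],
  "grip": -0.1
}}

```text
time: 4.77
tcp_pos: [0.4923, -0.0706, 0.1663]
ee_rot: [0.668, 0.744, -0.001, -0.001]
force: [-0.1, 0.1, -1.5]
grip_width: 0.0385
grip_force: 0.0
```

Request:
{"fn": "play_rows", "kwargs": {
  "commands": [
    [[0,0,0.1],[0,0,0]],
    [[0,0,0.2],[0,0,0]],
    [[0,0,0.3],[0,0,0]],
    [[0,0,0.4],[0,0,0]],
    [[0,0,0.5],[0,0,0]],
    [[0,0,0.6],[0,0,0]],
    [[0,0,0.7],[0,0,0]],
    [[0,0,0.7],[0,0,0]]
  ]
}}

```text
time: 5.43
tcp_pos: [0.4929, -0.0703, 0.1109]
ee_rot: [0.668, 0.744, -0.001, -0.001]
force: [0.3, 0.1, -0.5]
grip_width: 0.0385
grip_force: 0.0
```

```bash
python3 - <<'E'
from bench import env, read_camera
import cv2
a=read_camera("scene")["color"][150:270,220:360,::-1]; b=read_camera("top")["color"][140:260,230:350,::-1]
a=cv2.resize(a,(420,360),interpolation=3);b=cv2.resize(b,(360,360),interpolation=3)
cv2.imwrite("pics/d1.png",cv2.hconcat([a,b])); s=env.get_state(); print(s["tcp_pos"],s["joint_pos"])
E
```

```text
[ 0.49331692 -0.07036326  0.11209653] [ 0.01640301  0.82315595  0.1114867   1.90891992 -0.20081483  0.42069929
  0.38394553]
```

View pics/d1.png

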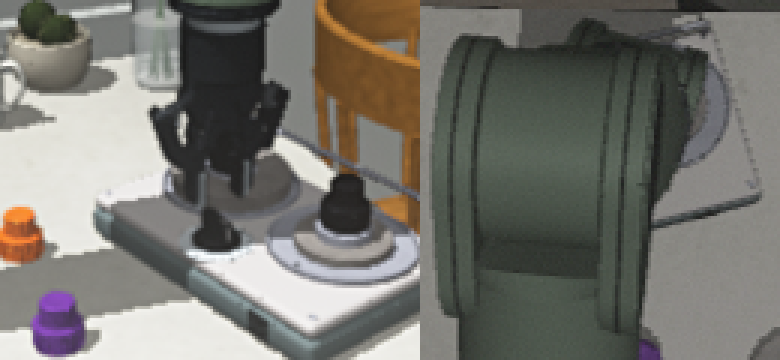

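The scene half shows the gripper straddling the dial bar near (210,225). In the top half the arm hides the dial. Now I'll lower the gripper and close it.

Request:
{"fn": "play_rows", "kwargs": {
  "commands": [
    [[-0.012,0,0.08],[0,0,0]],
    [[-0.012,0,0.16],[0,0,0]],
    [[-0.012,0,0.24],[0,0,0]],
    [[-0.012,0,0.32],[0,0,0]],
    [[-0.012,0,0.38],[0,0,0]],
    [[-0.012,0,0.42],[0,0,0]],
    [[-0.012,0,0.44],[0,0,0]],
    [[-0.012,0,0.44],[0,0,0]]
  ]
}}

```text
time: 6.2
tcp_pos: [0.4934, -0.0713, 0.0768]
ee_rot: [0.668, 0.744, -0.0, -0.0]
force: [-1.1, -0.8, 0.0]
grip_width: 0.0383
grip_force: 0.0
```

Request:
{"fn": "play_rows", "kwargs": {
  "commands": [
    [[0,0,0],[0,0,0]],
    [[0,0,0],[0,0,0]],
    [[0,0,0],[0,0,0]],
    [[0,0,0],[0,0,0]],
    [[0,0,0],[0,0,0]],
    [[0,0,0],[0,0,0]],
    [[0,0,0],[0,0,0]],
    [[0,0,0],[0,0,0]]
  ],
  "grip": -1,
  "grip_force": 25
}}

```text
time: 6.87
tcp_pos: [0.4925, -0.0716, 0.0774]
ee_rot: [0.668, 0.744, -0.001, -0.001]
force: [-7.6, -2.4, 8.6]
grip_width: 0.0126
grip_force: 28.3
```

Request:
{"fn": "play_rows", "kwargs": {
  "commands": [
    [[0,-0.005,-0.01],[0,0,-0.035]],
    [[0,-0.005,-0.01],[0,0,-0.07]],
    [[0,-0.005,-0.01],[0,0,-0.105]],
    [[0,-0.005,-0.01],[0,0,-0.14]],
    [[0,-0.005,-0.01],[0,0,-0.175]],
    [[0,-0.005,-0.01],[0,0,-0.21]],
    [[0,-0.005,-0.01],[0,0,-0.245]],
    [[0,-0.005,-0.01],[0,0,-0.28]]
  ]
}}

```text
time: 7.53
tcp_pos: [0.4925, -0.0715, 0.0777]
ee_rot: [0.285, 0.959, -0.0, -0.001]
force: [-1.6, 1.1, -10.4]
grip_width: 0.0124
grip_force: 26.8
```

Request:
{"fn": "play_rows", "kwargs": {
  "commands": [
    [[0,0,0],[0,0,-0.035]],
    [[0,0,0],[0,0,-0.07]],
    [[0,0,0],[0,0,-0.105]],
    [[0,0,0],[0,0,-0.14]],
    [[0,0,0],[0,0,-0.175]],
    [[0,0,0],[0,0,-0.21]],
    [[0,0,0],[0,0,-0.24]],
    [[0,0,0],[0,0,-0.24]]
  ]
}}

```text
time: 8.2
tcp_pos: [0.4925, -0.0715, 0.0777]
ee_rot: [-0.088, 0.996, 0.0, -0.001]
force: [-3.5, 0.9, -9.3]
grip_width: 0.0124
grip_force: 26.9
```

```bash
python3 -c "
from bench import env
s=env.get_state();print(s)"
```

```text
{'time': 8.2, 'joint_pos': array([ 0.2115598 ,  0.88762502, -0.24066523,  1.92230235,  0.50492034,
        0.39239912,  1.33151887]), 'qvel': array([-0.01734532, -0.00208219,  0.03637713, -0.00083911, -0.07410004,
       -0.01685081, -0.11353597]), 'joint_torque': array([  0.67925043, -91.40516281,  -4.41632062, -12.13687062,
         1.51410151,  -0.44818352,   2.11062692]), 'tcp_pos': array([ 0.49248933, -0.07148362,  0.07766229]), 'ee_rot': array([-8.75436001e-02,  9.96160416e-01,  4.23725771e-05, -7.35771607e-04]), 'force': array([-3.5033473 ,  0.90256588, -9.31379622]), 'ft_torque': array([0.03675197, 0.57134264, 0.01455364]), 'grip_force': 26.923749446868896, 'grip_width': 0.0123914895854744}
```

Request:
{"fn": "play_rows", "kwargs": {
  "commands": [
    [[0,0,0],[0,0,-0.01]],
    [[0,0,0],[0,0,-0.02]],
    [[0,0,0],[0,0,-0.03]],
    [[0,0,0],[0,0,-0.04]],
    [[0,0,0],[0,0,-0.05]],
    [[0,0,0],[0,0,-0.06]],
    [[0,0,0],[0,0,-0.06]],
    [[0,0,0],[0,0,-0.06]]
  ]
}}

```text
time: 8.87
tcp_pos: [0.4926, -0.0715, 0.0778]
ee_rot: [-0.178, 0.984, 0.0, -0.001]
force: [-5.9, 1.2, -9.7]
grip_width: 0.0126
grip_force: 45.1
```

```bash
python3 -c "
from bench import env
s=env.get_state();print(s['ee_rot'],s['ft_torque'],s['joint_torque'])"
```

```text
[-1.78091111e-01  9.84013758e-01  4.91812782e-05 -6.91467827e-04] [ 0.22330037  1.3262957  -1.17148256] [ -0.941584   -92.95302629  -5.19988775 -13.80503565   1.60633586
  -1.40887219   1.32445045]
```

The moment of about -1.2 N m and the higher grip force show that the dial is against its zero stop. Next I'll release it, lift, and move over the worn cap.

Request:
{"fn": "play_rows", "kwargs": {
  "commands": [
    [[0,0,0],[0,0,0.02]],
    [[0,0,0],[0,0,0.02]],
    [[0,0,0],[0,0,0.02]],
    [[0,0,0],[0,0,0.02]],
    [[0,0,-0.25],[0,0,0.02]],
    [[0,0,-0.5],[0,0,0.02]],
    [[0,0,-0.75],[0,0,0.02]],
    [[0,0,-1],[0,0,0.02]]
  ],
  "grip": 0.4
}}

```text
time: 9.53
tcp_pos: [0.4932, -0.0713, 0.1591]
ee_rot: [-0.148, 0.989, -0.0, 0.0]
force: [-0.2, 0.8, 0.3]
grip_width: 0.0598
grip_force: 0.0
```

Request:
{"fn": "play_rows", "kwargs": {
  "commands": [
    [[-0.12,-0.12,-0.1],[0,0,0.035]],
    [[-0.25,-0.25,-0.2],[0,0,0.07]],
    [[-0.37,-0.37,-0.2],[0,0,0.105]],
    [[-0.5,-0.5,-0.2],[0,0,0.14]],
    [[-0.62,-0.62,-0.2],[0,0,0.175]],
    [[-0.75,-0.75,-0.2],[0,0,0.21]],
    [[-0.87,-0.87,-0.2],[0,0,0.245]],
    [[-0.95,-1,-0.2],[0,0,0.28]]
  ]
}}

```text
time: 10.2
tcp_pos: [0.5901, -0.1257, 0.1741]
ee_rot: [0.289, 0.957, 0.0, 0.0]
force: [-0.5, 0.9, -0.9]
grip_width: 0.0594
grip_force: 0.0
```

Request:
{"fn": "play_rows", "kwargs": {
  "commands": [
    [[0,0,0],[0,0,0.035]],
    [[0,0,0],[0,0,0.07]],
    [[0,0,0],[0,0,0.105]],
    [[0,0,0],[0,0,0.14]],
    [[0,0,0],[0,0,0.175]],
    [[0,0,0],[0,0,0.2]],
    [[0,0,0],[0,0,0.2]],
    [[0,0,0],[0,0,0.2]]
  ]
}}

```text
time: 10.87
tcp_pos: [0.5892, -0.1256, 0.174]
ee_rot: [0.568, 0.823, -0.0, 0.0]
force: [0.5, -0.3, -0.2]
grip_width: 0.0597
grip_force: 0.0
```

```bash
python3 - <<'E'
from bench import env, read_camera
import cv2
a=read_camera("scene")["color"][150:270,220:380,::-1]
a=cv2.resize(a,(800,600),interpolation=3)
cv2.imwrite("pics/d2.png",a); s=env.get_state(); print(s["tcp_pos"],s["joint_pos"],s["ee_rot"])
E
```

```text
[ 0.58920592 -0.12560465  0.17396789] [ 0.15463003  0.83827638  0.00468836  1.47184108 -0.00445376  0.83141704
  0.52397596] [ 5.67769136e-01  8.23187826e-01 -7.31431922e-05  7.29706551e-05]
```

View pics/d2.png

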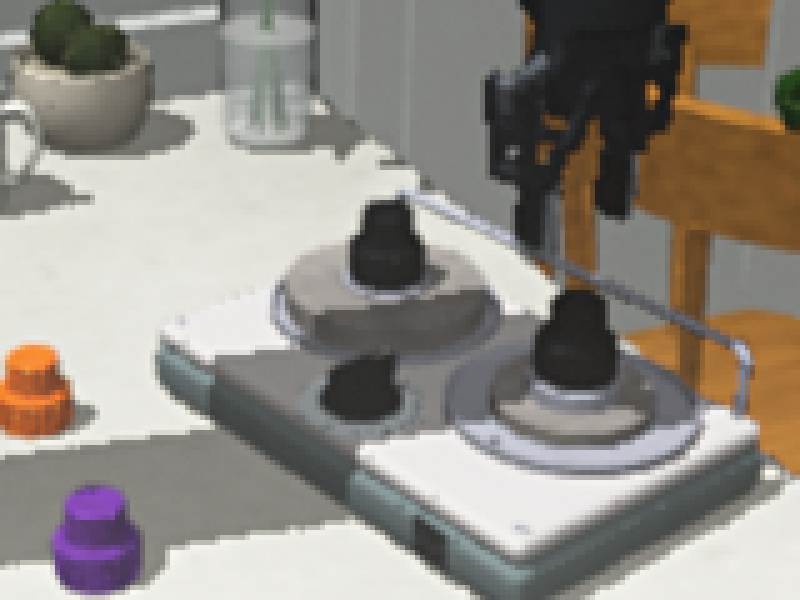

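In the picture the bar of the dial lies along the machine's x axis, which is zero, and the gripper hangs over the worn cap at (575,335). Next I'll centre the gripper and lower it.

Request:
{"fn": "play_rows", "kwargs": {
  "commands": [
    [[-0.008,0.06,0],[0,0,0]],
    [[-0.008,0.13,0.1],[0,0,0]],
    [[-0.008,0.13,0.22],[0,0,0]],
    [[-0.008,0.13,0.34],[0,0,0]],
    [[-0.008,0.13,0.46],[0,0,0]],
    [[-0.008,0.13,0.58],[0,0,0]],
    [[-0.008,0.13,0.7],[0,0,0]],
    [[-0.008,0.13,0.7],[0,0,0]]
  ]
}}

```text
time: 11.58
tcp_pos: [0.5983, -0.1225, 0.1157]
ee_rot: [0.569, 0.822, -0.001, -0.001]
force: [-0.4, -0.0, -0.9]
grip_width: 0.0597
grip_force: 0.0
```

Request:
{"fn": "play_rows", "kwargs": {
  "commands": [
    [[0,0,0],[0,0,0]],
    [[0,0,0],[0,0,0]],
    [[0,0,0],[0,0,0]],
    [[0,0,0],[0,0,0]],
    [[0,0,0],[0,0,0]],
    [[0,0,0],[0,0,0]],
    [[0,0,0],[0,0,0]],
    [[0,0,0],[0,0,0]]
  ],
  "grip": -1,
  "grip_force": 60
}}

```text
time: 12.25
tcp_pos: [0.5994, -0.1227, 0.1187]
ee_rot: [0.569, 0.822, 0.0, 0.001]
force: [-1.4, 0.8, 6.7]
grip_width: 0.0299
grip_force: 59.4
```

```bash
python3 -c "
from bench import env
s=env.get_state();print(s['tcp_pos'],s['force'],s['ft_torque'],s['grip_width'])"
```

```text
[ 0.59940523 -0.12267526  0.11868083] [-1.42017139  0.77073223  6.71794145] [0.00377704 0.35950421 0.01161723] 0.029912430894985756
```

Request:
{"fn": "play_rows", "kwargs": {
  "commands": [
    [[0,0,0],[0,0,-0.012]],
    [[0,0,0],[0,0,-0.024]],
    [[0,0,0],[0,0,-0.036]],
    [[0,0,0],[0,0,-0.048]],
    [[0,0,0],[0,0,-0.06]],
    [[0,0,0],[0,0,-0.07]],
    [[0,0,0],[0,0,-0.07]],
    [[0,0,0],[0,0,-0.07]]
  ],
  "grip_force": 80
}}

```text
time: 12.92
tcp_pos: [0.5995, -0.1225, 0.1189]
ee_rot: [0.476, 0.88, 0.0, 0.001]
force: [-1.3, 1.4, 10.2]
grip_width: 0.0291
grip_force: 78.6
```

```bash
python3 -c "
from bench import env
s=env.get_state();print(s['tcp_pos'],s['force'],s['ft_torque'],s['grip_width'])"
```

```text
[ 0.59954782 -0.12250615  0.11891191] [-1.34257055  1.44659239 10.18062223] [ 0.37996845  0.52739593 -0.05279487] 0.029120547874863748
```

The torque is only 0.05 N m after 0.22 rad anticlockwise, so that is the loosening direction. I'll carry on and follow the 5 mm rise.

Request:
{"fn": "play_rows", "kwargs": {
  "commands": [
    [[0,0,-0.008],[0,0,-0.033]],
    [[0,0,-0.016],[0,0,-0.066]],
    [[0,0,-0.024],[0,0,-0.1]],
    [[0,0,-0.032],[0,0,-0.133]],
    [[0,0,-0.04],[0,0,-0.166]],
    [[0,0,-0.048],[0,0,-0.2]],
    [[0,0,-0.054],[0,0,-0.233]],
    [[0,0,-0.054],[0,0,-0.25]]
  ]
}}

```text
time: 13.58
tcp_pos: [0.5992, -0.1226, 0.1229]
ee_rot: [0.1, 0.995, -0.0, 0.0]
force: [-2.9, 1.6, 10.5]
grip_width: 0.0293
grip_force: 79.2
```

Request:
{"fn": "play_rows", "kwargs": {
  "commands": [
    [[0,0,0],[0,0,-0.02]],
    [[0,0,-0.01],[0,0,-0.05]],
    [[0,0,-0.01],[0,0,-0.08]],
    [[0,0,-0.01],[0,0,-0.11]],
    [[0,0,-0.01],[0,0,-0.14]],
    [[0,0,-0.01],[0,0,-0.14]],
    [[0,0,-0.01],[0,0,-0.14]],
    [[0,0,-0.01],[0,0,-0.14]]
  ]
}}

```text
time: 14.25
tcp_pos: [0.5993, -0.1228, 0.1234]
ee_rot: [-0.115, 0.993, -0.0, 0.0]
force: [0.9, -1.2, 4.4]
grip_width: 0.029
grip_force: 79.3
```

```bash
python3 - <<'E'
from bench import env, read_camera
import cv2
a=read_camera("scene")["color"][160:265,260:400,::-1]
a=cv2.resize(a,(800,600),interpolation=3)
cv2.imwrite("pics/d3.png",a); s=env.get_state(); print(s["tcp_pos"],s["force"],s['ft_torque'],s["grip_width"])
E
```

```text
[ 0.59932911 -0.12277218  0.12340206] [ 0.16379542 -0.72518692  6.19724679] [-0.2965011   0.02351508  0.11113092] 0.029003667421336865
```

View pics/d3.png

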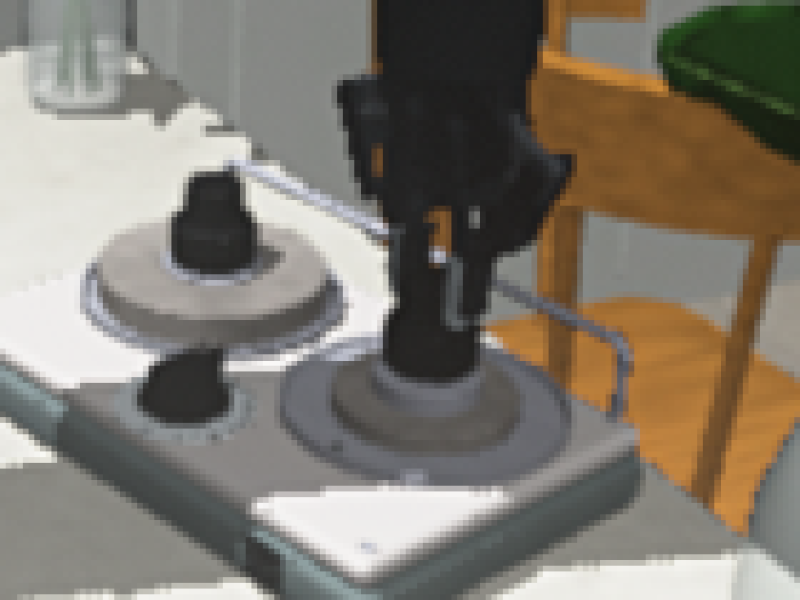

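The picture shows the cap raised, with the hub ring now visible beneath it at (430,385). The gripper has turned it 1.44 rad, mid-window. I'll lift it gently and watch the force.

Request:
{"fn": "play_rows", "kwargs": {
  "commands": [
    [[0,0,-0.015],[0,0,0]],
    [[0,0,-0.03],[0,0,0]],
    [[0,0,-0.045],[0,0,0]],
    [[0,0,-0.06],[0,0,0]],
    [[0,0,-0.075],[0,0,0]],
    [[0,0,-0.09],[0,0,0]],
    [[0,0,-0.1],[0,0,0]],
    [[0,0,-0.1],[0,0,0]]
  ]
}}

```text
time: 14.97
tcp_pos: [0.5992, -0.1226, 0.1312]
ee_rot: [-0.116, 0.993, -0.0, 0.0]
force: [0.1, 0.2, -1.2]
grip_width: 0.0293
grip_force: 79.1
```

Request:
{"fn": "play_rows", "kwargs": {
  "commands": [
    [[0,0,-0.1],[0,0,0]],
    [[0,0,-0.2],[0,0,0]],
    [[0,0,-0.3],[0,0,0]],
    [[0,0,-0.4],[0,0,0]],
    [[0,0,-0.5],[0,0,0]],
    [[0,0,-0.6],[0,0,0]],
    [[0,0,-0.68],[0,0,0]],
    [[0,0,-0.72],[0,0,0]]
  ]
}}

```text
time: 15.63
tcp_pos: [0.5994, -0.1226, 0.1898]
ee_rot: [-0.116, 0.993, -0.0, 0.0]
force: [-0.5, -0.3, -1.6]
grip_width: 0.0293
grip_force: 79.1
```

Request:
{"fn": "play_rows", "kwargs": {
  "commands": [
    [[0,0,0],[0,0,0]],
    [[0,0,0],[0,0,0]],
    [[0,0,0],[0,0,0]],
    [[0,0,0],[0,0,0]],
    [[0,0,0],[0,0,0]],
    [[0,0,0],[0,0,0]],
    [[0,0,0],[0,0,0]],
    [[0,0,0],[0,0,0]]
  ]
}}

```text
time: 16.3
tcp_pos: [0.5991, -0.1226, 0.1886]
ee_rot: [-0.116, 0.993, -0.0, -0.0]
force: [-0.0, -0.0, -1.9]
grip_width: 0.0291
grip_force: 79.1
```

```bash
python3 - <<'E'
from bench import env, read_camera
import cv2
a=read_camera("scene")["color"][145:265,240:400,::-1]
a=cv2.resize(a,(800,600),interpolation=3)
cv2.imwrite("pics/d4.png",a); s=env.get_state(); print(s["tcp_pos"],s["force"],s["grip_width"],s["grip_force"])
E
```

```text
[ 0.599121   -0.12255518  0.18858813] [-0.62108027  0.34665683 -1.94213062] 0.02923522102046368 79.13907408714294
```

View pics/d4.png

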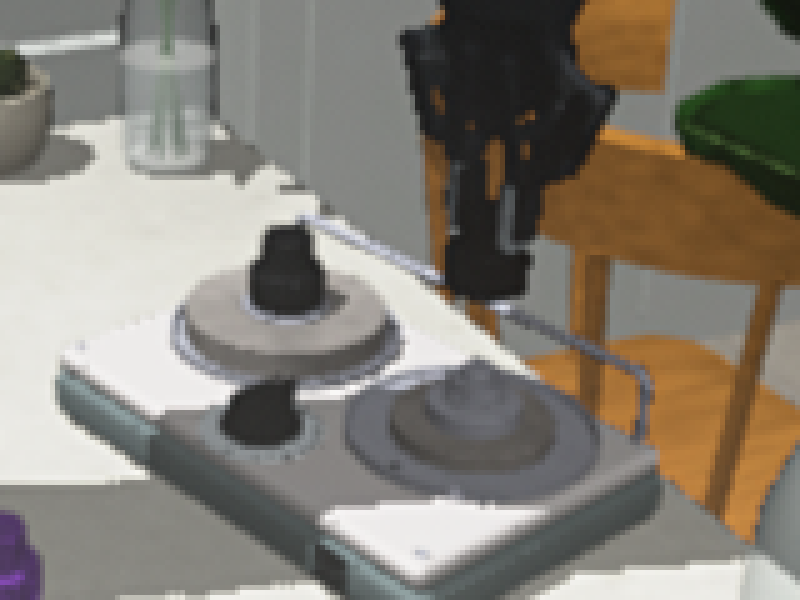

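The cap is held upright at (487,270), clear of the bare spindle at (480,380). The dial and the other cap haven't moved, so I'm handing the job in.

```bash
python3 -c "
from bench import env
print(env.close_job())"
```

```text
the job is handed in; nothing more can be done
None
```

The job is handed in: the dial is back at its zero stop, and the worn (right-hand) stone's cap came loose anticlockwise and is held upright about 7 cm above the stone's hub; the hand-in gave no pass/fail result.

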